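Bed a printer feed roller in the vee cradle and clamp it

TASK

On the repair bench, roll the printer's black feed roller along the ledge of the cradle (do not lift it) until it drops into the vee, and take your hand off so that it centres itself there. Then swing the clamp arm down by its crossbar and press until the rubber foot bears on the roller firmly enough to stay tight when you let go, but not so hard that it marks the rubber. Leave the clamp closed, let go of everything, and leave the other things on the bench where they lie.

Things in the scene. Friction and masses are not known exactly. Their poses are not given: they have to be found in the camera images.
- cradle: Metal vee cradle, fixed, 155 mm long (x), 90 mm wide (y). Origin on the bench under the vee's line; y along the vee, +x from the ledge towards the clamp (away from the robot within 0.3 rad), z up. Flat ledge 45 mm high from x -105 to -18 mm, with a stop strip 4 mm high at its near end. The 90 degree vee starts at x -18; bottom 27 mm high at x 0; far face rises to 59 mm at x +32.
- vee_home (a point): Where the roller's centre lies when it is at home in the vee: 55 mm above the bench over the cradle's origin, at the middle of the vee's length. The roller's middle should end within 25 mm of it along the vee.
- roller: Printer feed roller: black rubber cylinder 40 mm across, 110 mm long, steel shaft stubs 12 mm across and 18 mm long at its ends, about 0.4 kg. Origin at its centre, y along its length (x, z turn as it rolls). Starts on the ledge, centre 65 mm up, roughly along the vee; its centre must never rise above 80 mm. It rolls under a few newtons; the fingers must never press it with 20 N.
- clamp_stand: Clamp stand, fixed beyond the vee: base 58 x 80 mm, two uprights (34 mm in x, outer faces 50 mm apart in y, 120 mm high) carrying the clamp arm's hinge. Origin on the bench under the hinge; axes parallel to the cradle's. The clamp's foot must never press the roller with more than 18 N, and must be left pressing with more than 4 N.
- hinge (a point): Hinge of the clamp arm, 105 mm above the bench, 80 mm in the cradle's +x from the vee's line, axis along y. The arm is 18 mm wide, 14 mm thick. 80 mm out along it a spindle with a rubber foot 20 mm across stands off its underside. The spindle's setting varies and is NOT measured: foot face 23 to 37 mm from the arm's centre line, so it meets the seated roller at an arm angle of -0.10 to +0.10.
- clamp_arm (a joint): Arm angle: 0 level, pointing from the hinge over the vee to the ledge; positive raised, 1.57 upright. Starts at 1.25 to 1.5; friction keeps it where it is left (range -0.25 to 1.55). Swinging takes 2 to 4 N at the crossbar. Once the foot bears (spring 9 N/mm, 4 mm) the push there rises about 3 N per mm. Well closed: a downward push of 7 to 10 N at the crossbar; over 12 N is too much.
- crossbar (a point): Centre of the crossbar, the handle at the end of the clamp arm: a round black bar 14 mm across and 90 mm long along y, 135 mm from the hinge, on the arm's centre line, moving with the arm.
- collar: bystander: steel shaft collar, a flat ring 28 mm across and 12 mm high; origin on the bench under its middle
- screwdriver: bystander: screwdriver with a black handle, 160 mm long, lying; origin on the bench under its middle
- spool: bystander: small metal solder spool standing on its flange, 52 mm across, 32 mm high; origin on the bench under its middle
- multimeter: bystander: black hand multimeter lying on its back, 150 x 75 x 40 mm; origin on the bench under its middle
- power_brick: bystander: black power brick, 105 x 50 x 30 mm; origin on the bench under its middle
- tin: bystander: open steel tin, 70 mm across, 60 mm high; origin on the bench under its middle
There are look-alikes about, which are no part of the job. Leave any pink look-alike of the roller alone. What is shaped like the clamp_stand but green is not meant.

How it is judged:
By the outcome, as a careful person would: the job done as asked, in the order asked, and still so for the second after the job is handed in, with the robot touching nothing.
It also fails if it takes over 59 s, if anything falls off the work surface, if the arm or the gripper's body presses on something with over 40 N, if the wrist force passes 120 N, or if a joint passes its speed limit or range.

ROBOT

A 6-joint arm with a two-finger parallel gripper is mounted at the origin on the work surface. World frame = base frame: x ahead of the robot, y to its left, z up, the work surface at z = 0. Lengths are in m, angles in rad, forces in N, time in s.
With the tool pointing down it reaches from about 0.275 to 0.825 m from the base axis. Payload 4.9 kg.
Tool frame: the origin (TCP) lies midway between the tips of the shut fingers; the grasp point (between the pads) lies 19 mm behind it (bot.grip_depth is the distance from the TCP to the grasp point, in m); y points along the fingers, x is the direction in which the jaws open and shut, and the axes are right-handed (so a half turn about y gives the same grasp; the last joint's range is limited). The gripper opens to 85 mm and grips with 20 to 120 N. Pads are 22 mm wide; open, the fingers measure 114 mm over their backs; the gripper's body (76 mm by 85 mm) begins 54 mm behind the grasp point. The pads swing forward as they close: fully open they stand 13 mm farther back than shut.
Start: joints at [-1.294, 0.326, -0.193, 1.052, 0, 1.437], TCP at [0.22, -0.504, 0.231] pointing down, gripper open.
Joint ranges: [-2.65, 2.65], [-0.97, 1.79], [-1.3, 1.35], [-1.93, 2.1], [-1.47, 1.37], [-3.14, 3.14]. Speed limits (rad/s): [2.57, 2.57, 3.14, 3.14, 3.14, 3.14].

INTERFACE

Orientations are given as a unit quaternion [w, x, y, z].
In Python, from cell import bot gives the robot as it stands. Calls block until the motion is done:
- bot.move_pose(position, orientation): joint-space move of the TCP to a pose.
- bot.move_linear(position, speed=0.15, rotation=None, until_force=None): straight line of the TCP; rotation=None keeps the orientation; speed is the mean speed in m/s. With until_force (N) it stops when the force on the tool has changed by that much, and returns True; else False.
- bot.goto_joints(angles): joint-space move.
- bot.set_gripper(opening, grasp_force=None): opening from 0.0 (shut) to 1.0 (fully open); grasp_force is the grip in N (None keeps the last); returns when the fingers have stopped.
- bot.wait(seconds).
- bot.solve_ik(position, orientation): joint angles nearest the present ones, or None.
- bot.camera(name): name is "side" or "top"; returns the picture (400x640x3 uint8, red, green, blue); there is no depth.
- bot.calibration(name): a dict with "mtx" (3x3 intrinsics, pixels), "extrinsics" (4x4, takes a point from world to camera coordinates). Camera axes: x right, y down, z forward; pixel columns grow to the right and rows downward; lengths in m; the calibration is good to about 2 mm. A picture is of the moment at which its call begins. calibration takes no time and is no camera call.
A pose or a line that the arm cannot do raises bot.PlanningError and nothing moves.
- bot.close_job(): hands the job in, once; it reports no verdict.
Trained networks look in the newest picture that a camera, given by its name, has taken for a name from the list of things; names that differ only in an ending like _2 or _b are one class to them, and where a whole thing is asked for, a point or a joint stands for the part that bears it (a point fixed in the world has none). Each returns a list of dicts, best first, with "confidence" (0 to 1); they miss things now and then, are a little off and sometimes report something else, mostly with a low value. They report only what shows in the picture. A call takes as long as a camera call. They do not tell look-alikes from the thing itself.
- bot.search_frame(camera, thing): "bbox" ([left, top, width, height] in pixels, round what is visible of it).
Readings, each from a call of its own:
- bot.read_clock(): time.
- bot.read_joint_positions(): joint angles.
- bot.read_joint_vel(): joint speeds.
- bot.read_joint_efforts(): joint torques, N m.
- bot.read_position(): TCP position.
- bot.read_tool_rot(): TCP orientation.
- bot.read_ft_force(): force on the tool from outside, world axes, zero at the start.
- bot.read_moment(): the same for the moment, N m.
- bot.read_gripper_width(): opening from 0.0 (shut) to 1.0 (fully open).
Only numpy, scipy, OpenCV 4.12 (cv2) and the standard library are available. Lean on these libraries where they do the work, as an engineer would, in place of code of your own. Each camera call takes 0.05 s, during which the arm holds its last target.

## Working session

There is one attempt and no reset: what is moved stays moved. The work goes in short steps, each a Python script; the robot and the scene stay as the last script left them, time stands still between calls to the robot, and variables do not carry over. Pictures are saved under pics/ and viewed, and the job is handed in when it is done.

```bash
ls; mkdir -p pics
python3 - <<'E'
from cell import bot
import cv2
for n in ("side","top"):
    im=bot.camera(n); cv2.imwrite(f"pics/{n}0.png",im[:,:,::-1])
    for t in ("roller","clamp_stand","cradle","crossbar","clamp_arm"):
        print(n,t,[( [round(v) for v in d["bbox"]],round(d["confidence"],2)) for d in bot.search_frame(n,t)][:4])
    c=bot.calibration(n);print(c["mtx"].round(1).tolist(),c["extrinsics"].round(3).tolist())
print(bot.read_clock(), bot.read_tool_rot())
E
```

```text
pics
side roller [([370, 259, 28, 36], 0.79), ([323, 217, 12, 36], 0.68)]
side clamp_stand [([223, 164, 59, 48], 0.94), ([264, 170, 30, 97], 0.81), ([320, 216, 16, 36], 0.67)]
side cradle [([284, 227, 63, 40], 0.8), ([271, 166, 22, 55], 0.68)]
side crossbar [([273, 171, 22, 51], 0.81), ([239, 167, 44, 17], 0.6)]
side clamp_arm [([266, 167, 27, 55], 0.76), ([231, 168, 52, 16], 0.59)]
[[495.0, 0.0, 309.0], [0.0, 495.0, 192.8], [0.0, 0.0, 1.0]] [[-0.999, -0.032, 0.02, 0.535], [-0.034, 0.509, -0.86, 0.123], [0.017, -0.86, -0.51, 1.426], [0.0, 0.0, 0.0, 1.0]]
top roller [([202, 270, 51, 31], 0.7), ([238, 218, 60, 16], 0.57)]
top clamp_stand [([230, 163, 45, 27], 0.79), ([227, 166, 43, 22], 0.75), ([332, 111, 38, 61], 0.65)]
top cradle [([245, 181, 39, 65], 0.68)]
top crossbar [([335, 113, 40, 59], 0.81), ([226, 166, 43, 20], 0.67)]
top clamp_arm [([334, 107, 34, 66], 0.76), ([227, 163, 43, 29], 0.75)]
[[376.9, 0.0, 319.9], [0.0, 376.9, 205.4], [0.0, 0.0, 1.0]] [[-0.017, -1.0, 0.013, -0.025], [-0.997, 0.017, -0.07, 0.543], [0.07, -0.014, -0.997, 1.028], [0.0, 0.0, 0.0, 1.0]]
0.6 [-0.59146013  0.59147605 -0.38751121  0.38751266]
```

Run:
```python
import cv2
a=cv2.imread("pics/side0.png")[130:320,180:440];cv2.imwrite("pics/s0c.png",cv2.resize(a,None,fx=3,fy=3,interpolation=cv2.INTER_CUBIC))
a=cv2.imread("pics/top0.png")[90:310,180:400];cv2.imwrite("pics/t0c.png",cv2.resize(a,(600,600),interpolation=cv2.INTER_CUBIC))
```

```text
(no output)
```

View pics/s0c.png

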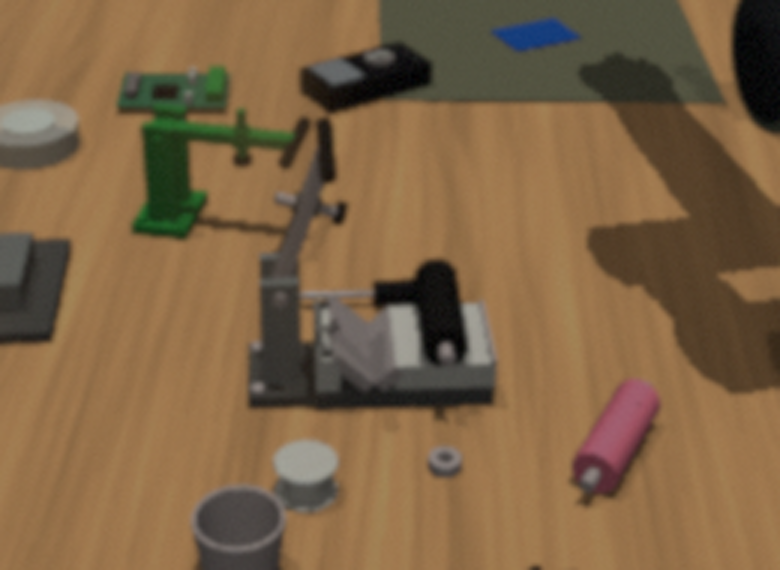

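View pics/t0c.png

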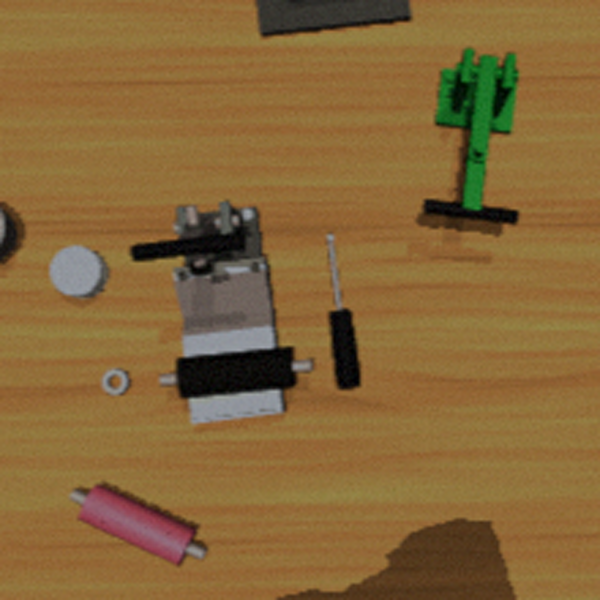

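View pics/top0.png

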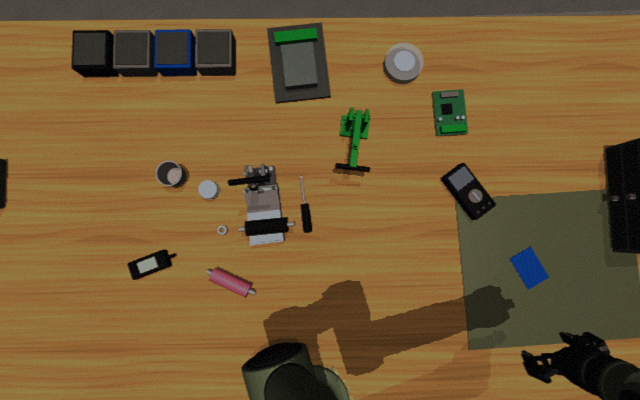

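View pics/side0.png

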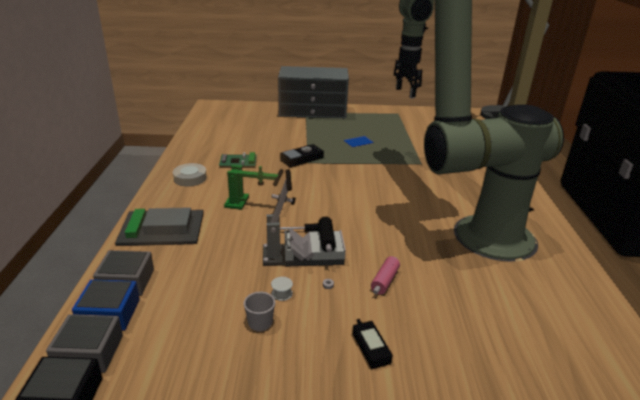

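Candidates: roller — black cylinder at top (266,227) or pink one at (230,282), which is a look-alike. Clamp stand — grey metal at (261,173) or the green one at (355,125), which is not meant. I choose the black roller and the grey stand; the next step is a close crop to measure them.

Run:
```python
import cv2
def crop(src,x,y,w,h,f,out):
    a=cv2.imread(src)[y:y+h,x:x+w];a=cv2.resize(a,None,fx=f,fy=f,interpolation=cv2.INTER_CUBIC)
    for i in range(0,w,10): cv2.putText(a,str(x+i),(i*f,8),0,.3,(0,255,255),1);cv2.line(a,(i*f,10),(i*f,14),(0,255,255),1)
    for i in range(0,h,10): cv2.putText(a,str(y+i),(0,i*f+4),0,.3,(0,255,255),1)
    cv2.imwrite(out,cv2.convertScaleAbs(a,alpha=1.4,beta=15))
crop("pics/top0.png",220,155,90,95,6,"pics/t0d.png")
crop("pics/side0.png",255,160,100,110,5,"pics/s0d.png")
```

```text
(no output)
```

View pics/t0d.png

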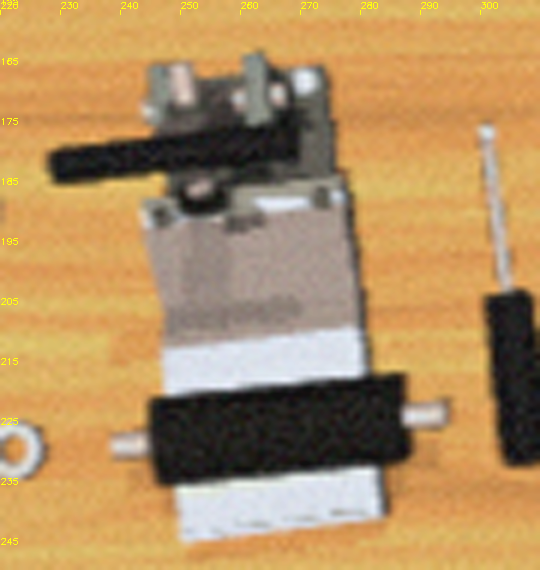

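View pics/s0d.png

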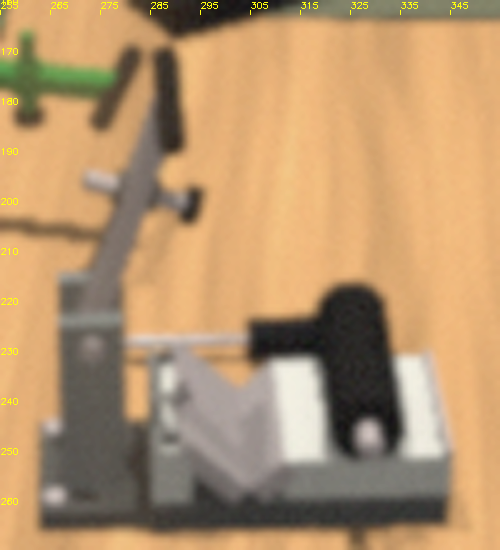

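```bash
cat > h.py <<'E'
import numpy as np
from cell import bot
from scipy.optimize import least_squares
C={n:bot.calibration(n) for n in("side","top")}
def proj(n,P):
    P=np.atleast_2d(P);c=np.c_[P,np.ones(len(P))]@C[n]["extrinsics"].T
    q=c[:,:3]@C[n]["mtx"].T
    return q[:,:2]/q[:,2:]
def unproj(n,u,z):
    R=C[n]["extrinsics"][:3,:3];t=C[n]["extrinsics"][:3,3]
    d=R.T@np.linalg.solve(C[n]["mtx"],[u[0],u[1],1]);o=-R.T@t
    return o+d*(z-o[2])/d[2]
def frame(p):
    c,s=np.cos(p[2]),np.sin(p[2])
    return np.array([p[0],p[1],0]),np.array([[c,-s,0],[s,c,0],[0,0,1]])
def w(p,L):
    o,R=frame(p);return np.atleast_2d(L)@R.T+o
E
python3 - <<'E'
from h import *
T=[((-.105,.045,.049),(250,245)),((-.105,-.045,.049),(284.2,240.8)),((-.018,.045,.045),(247,212.8)),((-.018,-.045,.045),(280.3,209.3))]
T2=[((.032,.045,.059),(244.7,189.2)),((.032,-.045,.059),(277.5,185))]
S=[((-.105,.045,.049),(344.4,251.6)),((-.105,-.045,.049),(341,230.4)),((-.018,.045,.045),(312,253)),((-.018,-.045,.045),(310,232.4)),((-.105,.045,0),(344,264.4))]
def res(p,sets):
    return np.concatenate([(proj(n,w(p,[a for a,b in s]))-[b for a,b in s]).ravel() for n,s in sets])
for nm,sets in dict(top=[("top",T)],top2=[("top",T+T2)],side=[("side",S)],both=[("top",T+T2),("side",S)]).items():
    r=least_squares(res,[.55,.1,0],args=(sets,),loss="soft_l1");print(nm,r.x.round(4),res(r.x,sets).reshape(-1,2).round(1).tolist())
p=r.x
a=unproj("top",(238.3,229.3),.065);b=unproj("top",(294.8,223.7),.065);print(a,b,np.linalg.norm(a-b))
o,R=frame(p);print("roller local",((a+b)/2-o)@R,(a-o)@R,(b-o)@R)
u=unproj("side",(328.5,247),.065);print("side + end local",(u-o)@R)
# arm angle
def bar(th): return w(p,[(.08-.135*np.cos(th),y,.105+.135*np.sin(th)) for y in(.045,0,-.045)])
for th in np.arange(1.2,1.56,.05): print(round(th,2),proj("top",bar(th)).round(1).tolist(),proj("side",bar(th)).round(1).tolist())
E
```

```text
top [0.5461 0.1196 0.1012] [[0.3, 0.0], [-0.4, 0.2], [0.1, 0.1], [-0.0, -0.4]]
top2 [0.5477 0.1194 0.0981] [[0.2, -0.6], [-0.5, -0.3], [0.2, -0.6], [0.0, -0.9], [-0.4, 4.2], [0.3, 4.6]]
side [0.5471 0.1272 0.0903] [[0.9, -0.8], [0.3, 0.1], [-0.6, -0.3], [-0.7, -0.1], [0.2, 1.4]]
both [0.5473 0.1203 0.0868] [[-0.6, -0.6], [-1.2, 0.1], [-0.2, -0.6], [-0.3, -0.5], [-0.6, 4.1], [0.2, 4.9], [0.7, -2.4], [0.2, -1.2], [-0.7, -2.0], [-0.7, -1.6], [-0.0, -0.2]]
[0.47952212 0.18240348 0.065     ] [0.49172163 0.03324032 0.065     ] 0.149661205189674
roller local [-0.06252474 -0.00706683  0.065     ] [-0.06213262  0.06776275  0.065     ] [-0.06291685 -0.0818964   0.065     ]
side + end local [-0.06059978  0.05570165  0.065     ]
1.2 [[229.6, 185.8], [249.9, 183.8], [270.1, 181.7]] [[292.4, 188.7], [291.9, 179.4], [291.5, 170.8]]
1.25 [[229.1, 182.9], [249.4, 180.8], [269.7, 178.7]] [[289.7, 187.9], [289.4, 178.6], [289.0, 170.0]]
1.3 [[228.7, 179.9], [249.0, 177.8], [269.3, 175.7]] [[287.0, 187.2], [286.7, 178.0], [286.4, 169.3]]
1.35 [[228.3, 176.8], [248.6, 174.8], [268.9, 172.7]] [[284.2, 186.6], [284.0, 177.4], [283.8, 168.8]]
1.4 [[227.9, 173.8], [248.2, 171.7], [268.6, 169.7]] [[281.4, 186.2], [281.3, 177.0], [281.2, 168.3]]
1.45 [[227.5, 170.7], [247.9, 168.7], [268.2, 166.6]] [[278.6, 185.8], [278.6, 176.6], [278.5, 168.0]]
1.5 [[227.1, 167.7], [247.5, 165.6], [267.9, 163.6]] [[275.7, 185.6], [275.8, 176.4], [275.8, 167.8]]
1.55 [[226.8, 164.6], [247.2, 162.6], [267.6, 160.5]] [[272.9, 185.5], [273.0, 176.3], [273.1, 167.7]]
```

```bash
cat >> h.py <<'E'
from scipy.spatial.transform import Rotation as Rn
p=np.array([.547,.1203,.096])
def quat(sign=1):
    o,R=frame(p);X=sign*R[:,1];Y=np.array([0,0,-1.]);Z=np.cross(X,Y)
    q=Rn.from_matrix(np.c_[X,Y,Z]).as_quat();return q[[3,0,1,2]]
def L(x,y,z): return w(p,(x,y,z))[0]
E
python3 - <<'E'
from h import *
print(Rn.from_quat(np.roll(bot.read_tool_rot(),-1)).as_matrix().round(2).tolist())
for s in(1,-1):
    for P in [(-.115,-.007,.2),(-.115,-.007,.052),(-.041,-.007,.052),(.08,0,.3),(-.05,0,.1)]:
        j=bot.solve_ik(L(*P),quat(s));print(s,P,None if j is None else np.round(j,2))
E
```

```text
[[0.4, -0.0, 0.92], [-0.92, -0.0, 0.4], [0.0, -1.0, -0.0]]
1 (-0.115, -0.007, 0.2) [ 0.07  0.16 -0.5   0.91  0.   -0.03]
1 (-0.115, -0.007, 0.052) [ 0.07  0.36 -0.69  0.52  0.   -0.03]
1 (-0.041, -0.007, 0.052) [ 0.07  0.46 -0.5   0.6   0.   -0.03]
1 (0.08, 0, 0.3) [ 0.09  0.47  0.2   1.3   0.   -0.01]
1 (-0.05, 0, 0.1) [ 0.08  0.39 -0.48  0.71  0.   -0.01]
-1 (-0.115, -0.007, 0.2) [ 0.07  0.16 -0.5   0.91  0.    3.11]
-1 (-0.115, -0.007, 0.052) [ 0.07  0.36 -0.69  0.52  0.    3.11]
-1 (-0.041, -0.007, 0.052) [ 0.07  0.46 -0.5   0.6   0.    3.12]
-1 (0.08, 0, 0.3) [0.09 0.47 0.2  1.3  0.   3.13]
-1 (-0.05, 0, 0.1) [ 0.08  0.39 -0.48  0.71  0.    3.13]
```

Run:
```python
from h import *
import cv2
bot.move_pose(L(-.118,-.007,.2),quat())
bot.set_gripper(.5)
bot.move_linear(L(-.118,-.007,.06),speed=.12)
print(bot.read_gripper_width(),bot.read_ft_force(),bot.read_clock())
for n in("side","top"):
    cv2.imwrite(f"pics/{n}1.png",cv2.resize(bot.camera(n)[130:290,190:390],None,fx=4,fy=3.7,interpolation=cv2.INTER_CUBIC)[:,:,::-1])
```

```text
0.5032462287492798 [ 0.29573017 -0.2231083   0.23952641] 4.7
```

View pics/side1.png

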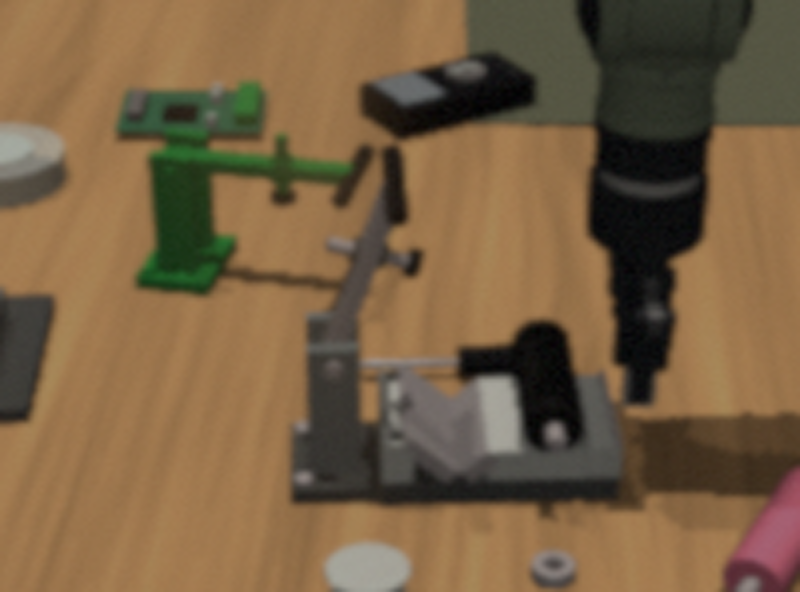

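View pics/top1.png

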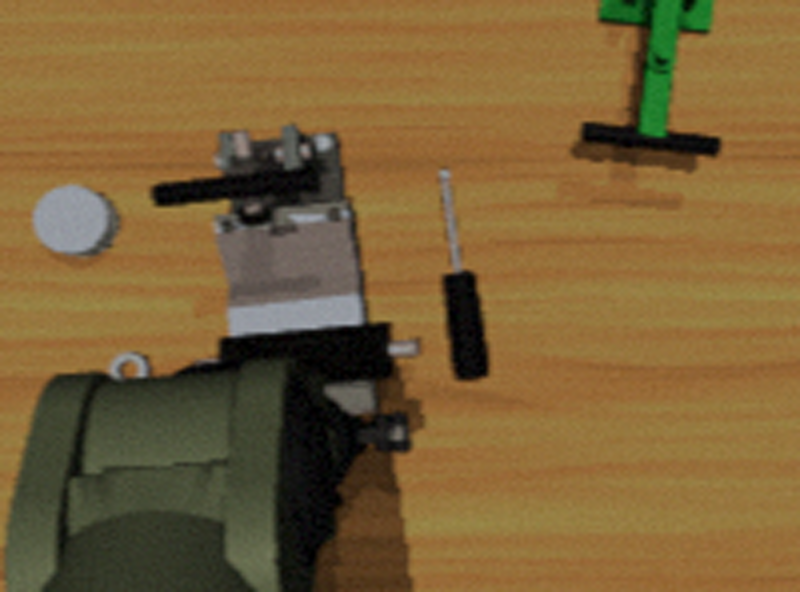

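The side view shows both fingertips behind the roller at about (350,238), clear of it. Now I lower slightly and push.

Run:
```python
from h import *
import cv2
print(proj("side",[L(-.118,y,z) for y in(.02,) for z in(.06,.065,.07)]).round(1).tolist())
bot.move_linear(L(-.118,-.007,.053),speed=.05)
print(bot.move_linear(L(-.041,-.007,.053),speed=.035,until_force=7))
o,R=frame(p);print((bot.read_position()-o)@R,bot.read_ft_force(),bot.read_clock())
for n in("side","top"):
    cv2.imwrite(f"pics/{n}2.png",cv2.resize(bot.camera(n)[130:290,190:390],None,fx=4,fy=3.7,interpolation=cv2.INTER_CUBIC)[:,:,::-1])
```

```text
[[349.3, 239.7], [349.4, 238.1], [349.5, 236.5]]
False
[-0.04112053 -0.00700308  0.0530033 ] [ 0.23821226  0.56546907 -0.29388683] 7.4417
```

View pics/side2.png

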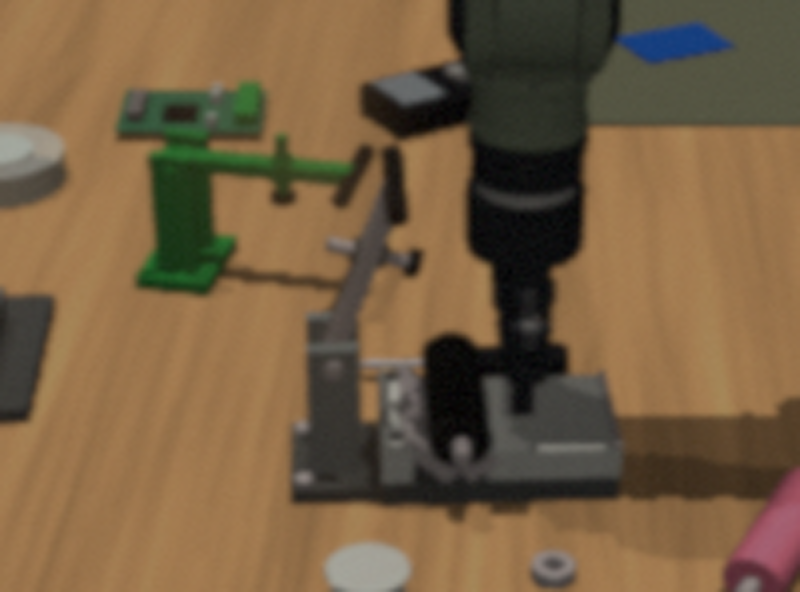

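The roller (side crop 455,400) has dropped into the vee and is clear of the fingers. I back off and check it from above.

Run:
```python
from h import *
import cv2
bot.move_linear(L(-.11,-.007,.06),speed=.12)
bot.move_linear(L(-.13,-.007,.32),speed=.2)
for n in("side","top"):
    im=bot.camera(n)
    cv2.imwrite(f"pics/{n}3f.png",im[:,:,::-1])
    cv2.imwrite(f"pics/{n}3.png",cv2.resize(im[155:265,220:350],None,fx=6,fy=5.45,interpolation=cv2.INTER_CUBIC)[:,:,::-1])
    print(n,[np.round(d["bbox"]) for d in bot.search_frame(n,"roller")])
    for P in [L(0,-.007+s*.073,.055) for s in(1,-1)]+[L(0,-.007+s*.055,.055) for s in(1,-1)]: print(proj(n,P).round(1))
print(bot.read_clock())
```

```text
side [array([372., 258.,  26.,  37.]), array([296., 220.,  14.,  38.]), array([287., 226.,  59.,  42.])]
[[305.1 253.1]]
[[302.1 220.7]]
[[304.7 248.7]]
[[302.4 224.4]]
top [array([236., 198.,  59.,  14.])]
[[237.7 206.5]]
[[291.9 200.4]]
[[244.4 205.7]]
[[285.3 201.1]]
9.9167
```

View pics/top3.png

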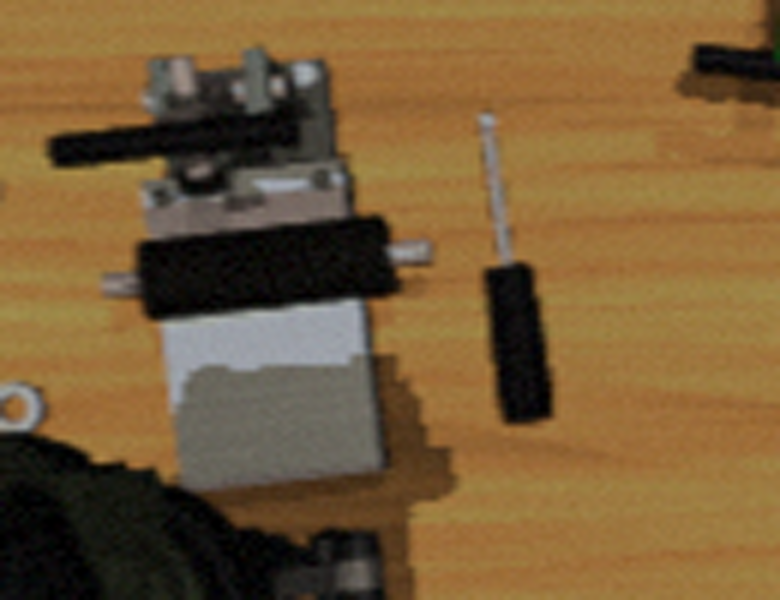

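View pics/side3.png

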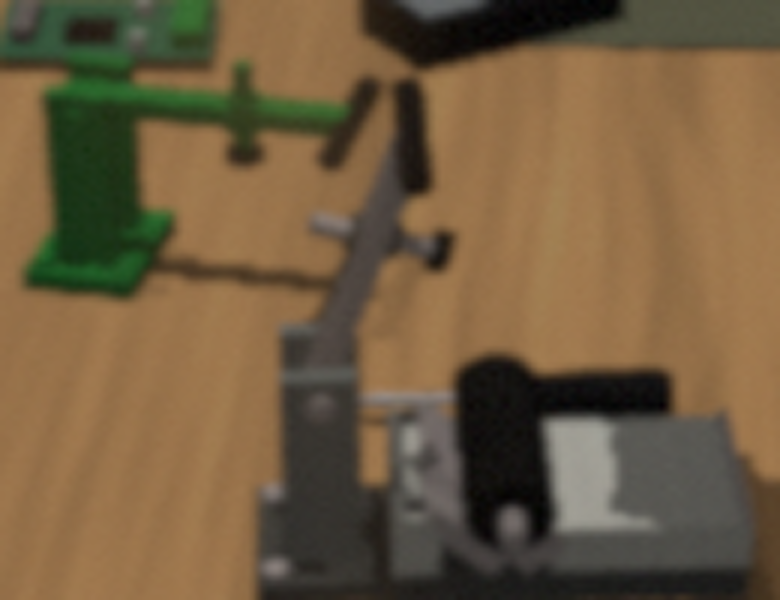

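Seated: the shaft ends at top (237,207) and (292,201) match the predicted home to about 0.5 px. Next I swing the arm down from behind the crossbar, with the fingers straddling the arm.

```bash
sed -i 's/p=np.array(\[.547,/p=np.array([.546,/' h.py
cat >> h.py <<'E'
def bar(th,dx=0,dz=0,y=0): return L(.08-.135*np.cos(th)+dx,y,.105+.135*np.sin(th)+dz)
import cv2
def snap(k):
    for n in("side","top"):
        im=bot.camera(n);cv2.imwrite(f"pics/{n}{k}.png",cv2.resize(im[130:290,190:390],None,fx=4,fy=3.7,interpolation=cv2.INTER_CUBIC)[:,:,::-1])
E
python3 - <<'E'
from h import *
bot.set_gripper(.6)
bot.move_linear(L(-.05,0,.34),speed=.2)
bot.move_linear(L(.09,0,.34),speed=.2)
bot.move_linear(L(.09,0,.212),speed=.12)
print(bot.read_ft_force(),bot.read_clock())
snap(4)
E
```

```text
[-0.17736552  0.66312513  0.57608053] 12.7917
```

View pics/side4.png

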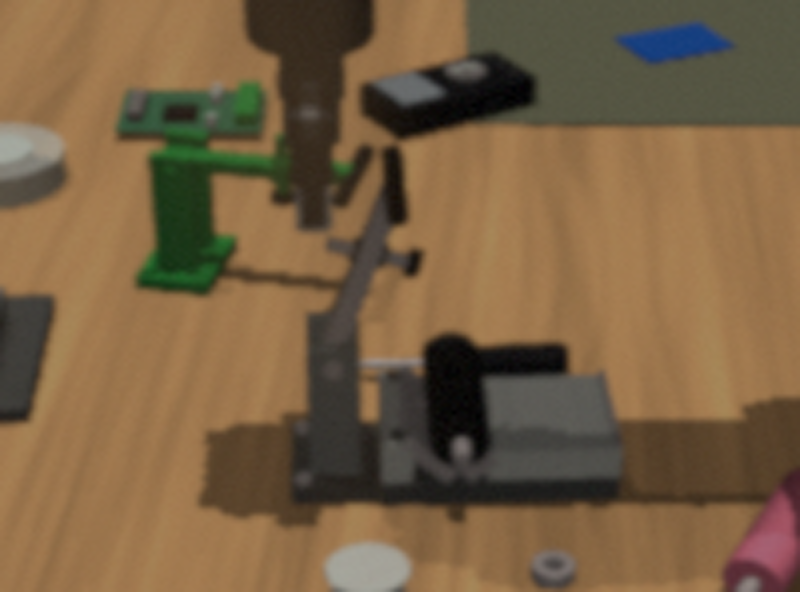

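The fingers are behind the crossbar at side crop (313,225), with the bar at (395,185), and nothing touches. Now I swing the arm.

Run:
```python
from h import *
o,R=frame(p)
for th in (1.28,1.15,1.0,.88,.76,.64,.54):
    hit=bot.move_linear(bar(th,.019,-.02),speed=.06,until_force=15)
    print(th,hit,(R.T@bot.read_ft_force()).round(1))
    if hit: break
print(bot.read_clock()); snap(5)
```

```text
1.28 False [-0.3  1.  -0.4]
1.15 False [ 0.3 -0.2  0.6]
1.0 False [ 0.7 -0.   0.2]
0.88 False [ 1.2  0.4 -0.3]
0.76 False [ 2.1 -0.5 -1.2]
0.64 False [ 3.3 -0.4 -2.7]
0.54 False [ 5.6 -0.9 -4.5]
16.0917
```

View pics/side5.png

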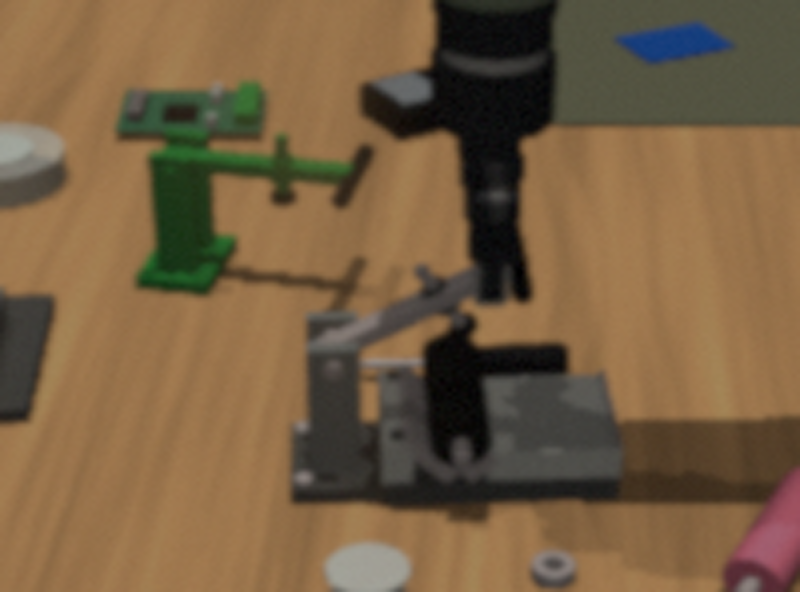

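The arm is lowered to about 0.5 rad. Next I release, shut the fingers and press from above.

Run:
```python
from h import *
o,R=frame(p)
bot.move_linear(bar(.54,.035,-.02),speed=.08)
bot.move_linear(bar(.54,.04,.07),speed=.15)
bot.set_gripper(0)
bot.move_linear(bar(.52,0,.05),speed=.1)
hit=bot.move_linear(bar(.50,0,-.015),speed=.02,until_force=1.5)
print(hit,(R.T@(bot.read_position()-o)).round(4),(R.T@bot.read_ft_force()).round(1),bot.read_clock()); snap(6)
```

```text
True [-0.0385 -0.      0.1792] [-0.2  0.2  0.3] 20.45
```

View pics/side6.png

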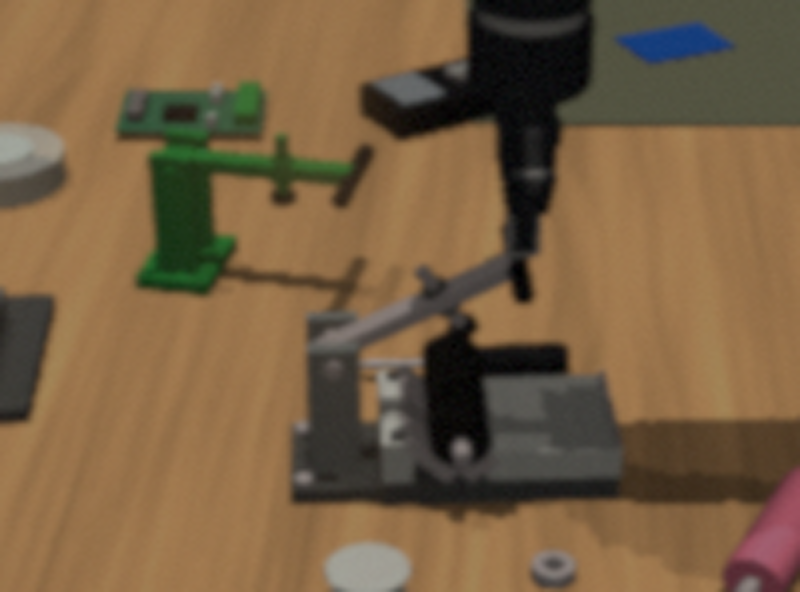

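View pics/top6.png

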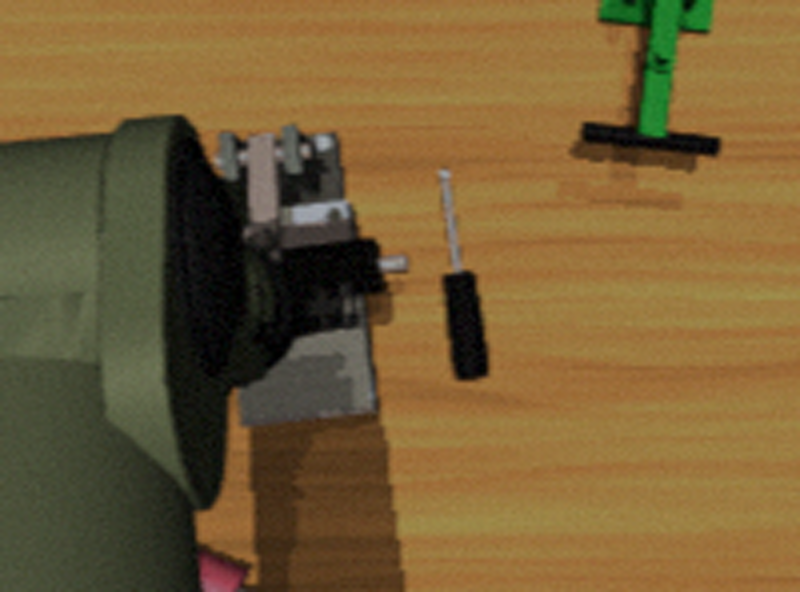

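Run:
```python
from h import *
o,R=frame(p)
for th in (.46,.40,.34,.28,.22,.17):
    hit=bot.move_linear(bar(th,0,.007),speed=.03,until_force=5.5)
    f=R.T@bot.read_ft_force()
    print(th,hit,f.round(1))
    if hit or f[2]>6: break
print((R.T@(bot.read_position()-o)).round(4),bot.read_clock()); snap(7)
```

```text
0.46 True [-0.3 -0.7  0.5]
[-0.04   -0.      0.1767] 20.7583
```

View pics/side7.png

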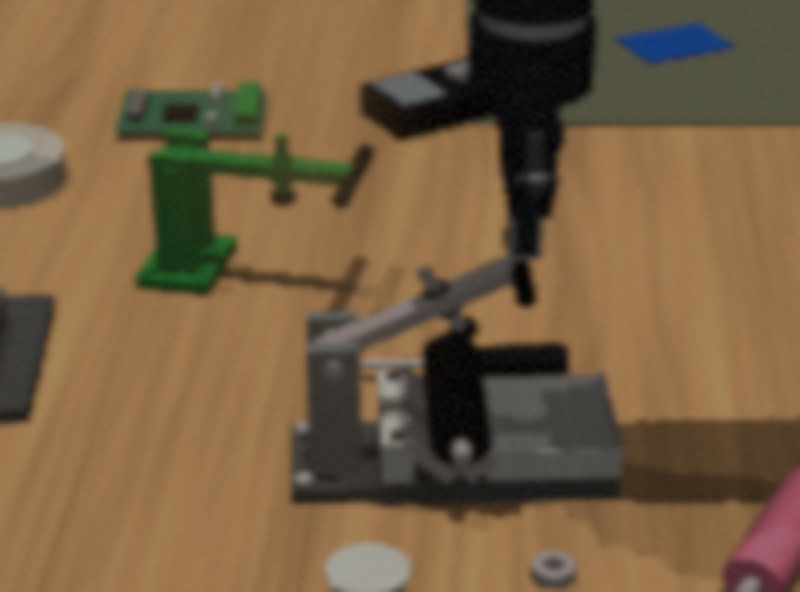

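Run:
```python
from h import *
o,R=frame(p)
for th in (.42,.37,.32,.27,.22,.17):
    hit=bot.move_linear(bar(th,0,.007),speed=.025,until_force=9)
    f=R.T@bot.read_ft_force()
    print(th,hit,f.round(1))
    if hit or f[2]>7: break
print((R.T@(bot.read_position()-o)).round(4),bot.read_clock()); snap(8)
```

```text
0.42 False [-0.2  0.4  0.5]
0.37 False [ 0.2 -0.4 -0.1]
0.32 False [1.  0.2 0.1]
0.27 False [-1.2  0.3  0.8]
0.22 False [ 1.   1.  -0.2]
0.17 False [ 0.5 -0.1  0.6]
[-0.0532  0.      0.1346] 23.5167
```

View pics/side8.png

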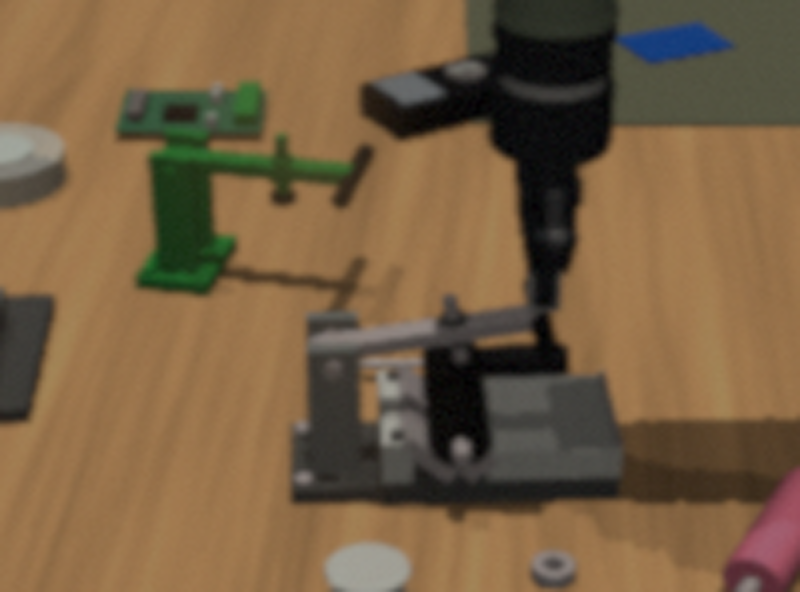

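Run:
```python
from h import *
o,R=frame(p)
def F(n=4): return np.mean([R.T@bot.read_ft_force() for _ in range(n)],0)
print("base",F().round(2),bot.read_clock())
x=-.0540
for i in range(8):
    z0=(bot.read_position())[2]
    hit=bot.move_linear(L(x,0,z0-.007),speed=.012,until_force=5)
    q=R.T@(bot.read_position()-o); f=F()
    print(hit,q.round(4),f.round(2),round(bot.read_clock(),2))
    if hit or f[2]>2.5 or q[2]<.096: break
```

```text
base [-0.01  0.01 -0.5 ] 23.6167
False [-0.0539  0.      0.1275] [ 0.08  0.21 -1.09] 24.37
False [-0.0536  0.      0.1205] [-0.42 -1.16  0.  ] 25.12
True [-0.054  -0.      0.1163] [-0.51  0.15  1.57] 25.54
```

Run:
```python
from h import *
o,R=frame(p)
def F(n=6): return np.mean([R.T@bot.read_ft_force() for _ in range(n)],0)
print("base",F().round(2)); z=.1163
for i in range(6):
    z-=.0005
    hit=bot.move_linear(L(-.054,0,z),speed=.004,until_force=6)
    f1=R.T@bot.read_ft_force(); f=F(); q=bot.read_position()[2]
    print(hit,round(q,4),f1.round(2),f.round(2),round(bot.read_clock(),2))
    if hit or f[2]>6.5: break
```

```text
base [-0.51  0.15  1.57]
True 0.1162 [-0.09 -0.98  4.59] [-0.09 -0.98  4.59] 25.77
```

Run:
```python
from h import *
o,R=frame(p)
def F(n=8):
    a=[]
    for _ in range(n): bot.wait(.03);a.append(R.T@bot.read_ft_force())
    return np.mean(a,0),np.array(a)[:,2].round(1)
print("base",F()); z=bot.read_position()[2]
for i in range(5):
    z-=.0004
    hit=bot.move_linear(L(-.054,0,z),speed=.004)
    f,a=F(); q=bot.read_position()[2]
    print(hit,round(q,4),f.round(2),a,round(bot.read_clock(),2))
    if f[2]>6: break
```

```text
base (array([-0.01678858,  0.00692993,  4.84341738]), array([5. , 3.7, 4.5, 5.3, 4.2, 4.7, 5.5, 5.8]))
False 0.1161 [-1.31  0.23  6.56] [7.  5.9 5.4 8.  6.5 6.2 6.7 6.8] 26.56
```

Run:
```python
from h import *
o,R=frame(p)
def F(n=12):
    a=[]
    for _ in range(n): bot.wait(.03);a.append(R.T@bot.read_ft_force())
    return np.mean(a,0),np.array(a)[:,2].round(1)
z=.1161-.0004
for i in range(4):
    bot.move_linear(L(-.054,0,z),speed=.004)
    f,a=F(); q=bot.read_position()[2]
    print(z,round(q,5),f.round(2),round(bot.read_clock(),2))
    if f[2]>8.1: break
    z-=.0003
```

```text
0.1157 0.11605 [-1.39 -0.09  6.69] 27.21
0.1154 0.11581 [-1.38 -0.09  7.66] 27.86
0.11510000000000001 0.1156 [-1.74 -0.15  8.22] 28.51
```

A steady push of 8.2 N is inside the 7–10 N band. I lift straight off and check.

Run:
```python
from h import *
bot.move_linear(L(-.054,0,.17),speed=.08)
bot.move_linear(L(-.15,0,.32),speed=.2)
bot.move_pose(L(-.14,-.25,.32),quat())
bot.wait(.5)
o,R=frame(p);print((R.T@bot.read_ft_force()).round(1),bot.read_clock()); snap(9)
for th in(0,.03,.06):print(th,proj("side",bar(th)).round(1),proj("top",[bar(th,0,0,y) for y in(.045,-.045)]).round(1).tolist())
```

```text
[-0.2  0.   0.7] 31.8667
0 [[325.5 221.5]] [[244.0, 226.1], [279.4, 222.1]]
0.03 [[325.6 220.2]] [[243.7, 226.1], [279.2, 222.0]]
0.06 [[325.6 218.9]] [[243.4, 226.0], [279.1, 221.9]]
```

View pics/side9.png

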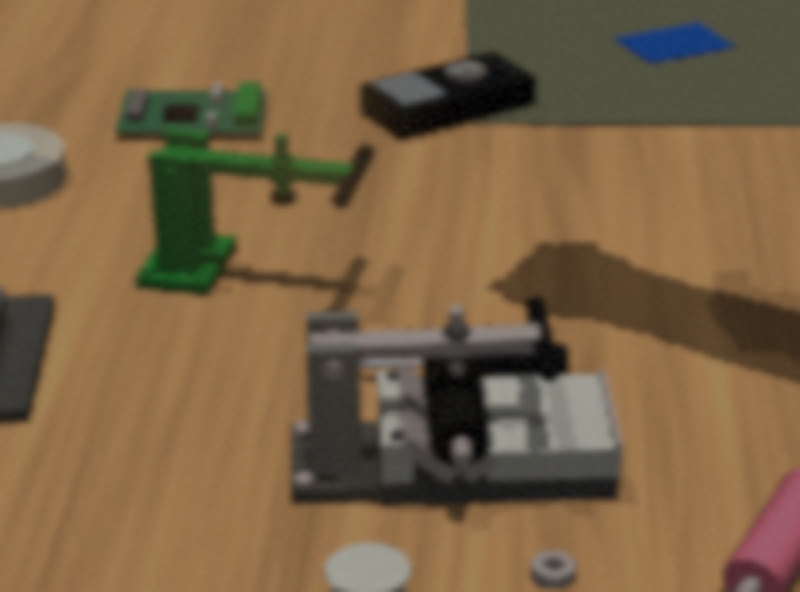

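View pics/top9.png

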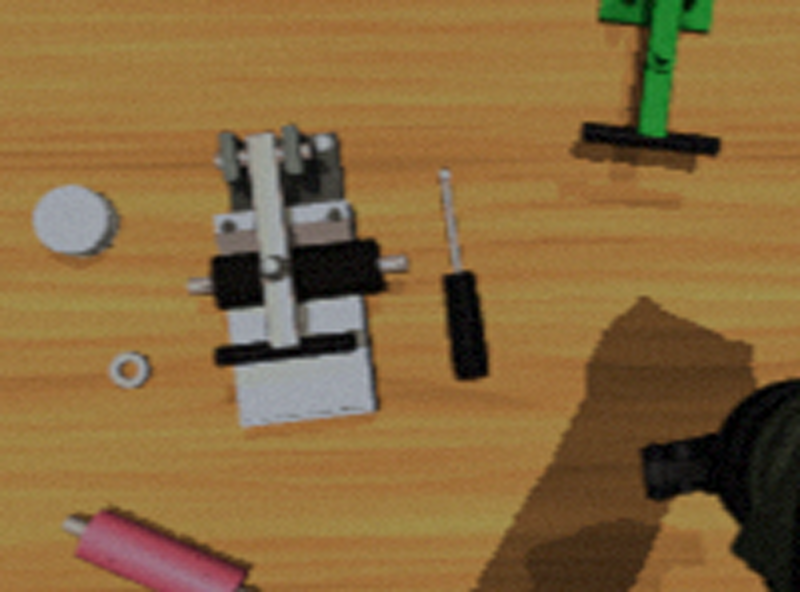

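Both views show the arm level with its foot on the seated roller. The bar is at top crop (285,349), the roller lies in the vee, and the collar, spool, screwdriver and pink roller have not moved. Handing in.

```bash
python3 -c "
from cell import bot
print(bot.close_job(), bot.read_clock())"
```

```text
the job is handed in; nothing more can be done
the job is handed in; nothing more can be done
```

The black roller is in the vee and the clamp is closed on it. I handed the job in at about 32 s of the 59 s allowed.

- **Roller:** I pushed it along the ledge with open fingers until it dropped into the vee, then took the hand away. The pushing move never tripped its 7 N stop. Afterwards the shaft ends matched the predicted home position to about 0.5 px, with the roller's middle about 8 mm off along the vee (25 mm allowed).
- **Clamp:** I swung the arm down from behind the crossbar, then pressed from above in small steps to a steady push of 8.2 N (target 7 to 10 N).
- **Last checks:** After letting go, the pictures show the arm still closed near level with its foot on the roller. The hand is clear, and the collar, spool, screwdriver, multimeter and pink roller look unmoved. The tin and power brick were outside those last crops.
- **Not checked or disagreeing:**
    - I did not measure the foot's holding force after release.
    - Single force readings scatter by about 1 N, so I averaged 12 for the final value. One swing step also tripped its 5.5 N stop early and then settled near zero.
    - The side camera put the cradle about 8 mm differently in y from the top camera. I used the top one, and the result agreed with it.

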